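# Prime the seat post and hold it at full height

### The job

Prime the telescoping seat post on the pump jig: pull the red-handled sprung lever down through its whole stroke to the stop, then ease it slowly back up to rest under control, without letting it snap back. Then squeeze the orange release button in the side of the post's head and, keeping it pressed, pull the head straight up past the first stop to the second stop (fully extended). Finish while still holding the head up there, and do not disturb the bottle, jar and tubs standing around it.

Things in the scene. Friction and masses are not known exactly. Their poses are not given: they have to be found in the camera images.
- jig: aluminium base plate 130 (x) x 250 (y) x 12 mm, bolted to the bench, z up, turned up to 30 degrees either way (at yaw 0 its axes are the world axes); origin under its centre. It carries, side by side, the pump with the lever (at y = -70 mm in this frame) and the post (vertical dark tube, axis at x = 0, y = +60 mm; the collar at the tube's top is 48 mm across and ends 135 mm above the bench).
- lever_hinge (a point): the lever's hinge axis, between two blue bracket cheeks 44 mm wide overall and 117 mm tall, at (30, -70, 100) mm in the jig frame; the lever points from here towards the jig's -x, and the hinge axis is the jig's y
- lever_grip (a point): centre of the red cross handle at the lever's end: a round bar along the jig's y, 36 mm long, 22 mm thick, 125 mm from the hinge axis. At rest it stands 143 mm above the bench, at the bottom stop 69 mm. Site axes turn with the lever.
- lever (a joint): lever angle: 0 at rest (lever 0.35 rad above level, towards the jig's -x), 0.6 rad at the bottom stop (0.25 rad below level). A spring drives it back up: the handle takes about 6 N at rest and 10 N at the stop; let go, it snaps back.
- grip_head: black head on top of the post's inner tube (29 mm tube): 50 (x) x 36 (y) x 44 (z) mm, axes as the jig's, origin at the centre of its underside, 140 mm above the bench when closed; two 3 mm screw heads on top. The head can only slide vertically.
- post_grip (a point): centre of the head, 22 mm above its underside, level with the middle of the button: the place to grip, fingers closing along y (41 mm wide over the button, 36 mm with it pressed)
- button_face (a point): middle of the outer face of the orange release button, on the head's +y side: 18 mm wide (x), 22 mm high, stands 5 mm proud, moves with the head; the -y side of the head is plain
- button (a joint): how far the button is pressed: 0 out, 0.005 m flush with the head. Spring 4 N rising to 8 N; springs out when let go. Beyond 0.004 the post is unlatched; else a catch stops the head from rising, when closed and again at the first stop.
- post (a joint): how far the post is extended: 0 closed, 0.05 m first stop (the catch takes hold there only if the button is not pressed), 0.10 m second stop (fully extended, a hard end stop). With the button pressed lifting takes 7 to 12 N; weight and a spring draw the head down again when it is let go.
- oil_bottle: bystander, to be left alone: cream oil bottle with a black nozzle, 47x47x137 mm, origin at the centre of its underside, z up
- jar_balls: bystander, to be left alone: glass jar of small parts, white lid, 56x54x76 mm, origin at the centre of its underside, z up
- grease_tub: bystander, to be left alone: big tub with olive lid and blue label, 107x107x116 mm, origin at the centre of its underside, z up
- kraft_tub: bystander, to be left alone: brown paper tub with a black lid, 65x65x88 mm, origin at the centre of its underside, z up

How it is judged (in metres and radians):
On the way, in this order (a step that is already met when the one before it is completed fails the run):
1. the lever has been pulled down to its bottom stop (value of joint lever above 0.55 rad), for 0.1 s.
2. the lever is back up at rest and the post still closed (value of joint lever below 0.04 rad and value of joint post below 0.01 m), for 0.1 s.
3. the post is pulled out to its second stop with the button pressed (value of joint post above 0.094 m and value of joint button above 0.0035 m), for 0.2 s.
At the end, for the whole second after the job is handed in: The program ends with the fingers still holding the head (contact over 4 N), the post within 6 mm of the second stop (over 0.094 m) and still (under 20 mm/s), and the lever at rest (under 0.04 rad) (value of joint post above 0.094 m and contact force between the fingers and grip_head above 4 N and linear speed of grip_head below 0.02 m/s and value of joint lever below 0.04 rad); the arm keeps its last pose, push and grip.
It fails at once if the lever springs back fast (over 1.2 rad/s, about 150 mm/s at the handle) while more than 0.12 rad (15 mm) from rest (velocity of joint lever below -1.2 rad/s and value of joint lever above 0.12 rad).
It fails at once if a bystander is pushed more than 20 mm or tipped (distance of any of oil_bottle, jar_balls, grease_tub, kraft_tub from where it was at the start of the episode above 0.02 m or angle between any of oil_bottle, jar_balls, grease_tub, kraft_tub's own z axis and vertical above 0.3 rad).
It also fails if it takes over 51 s, if anything falls off the work surface, if the arm or the gripper's body presses on something with over 40 N, if the wrist force passes 120 N, or if a joint passes its speed limit or range.

### The arm

A 6-joint arm with a two-finger parallel gripper is mounted at the origin on a cart in front of the work surface, level with it; the furniture and walls round the work are solid. World frame = base frame: x ahead of the robot, y to its left, z up, the work surface at z = 0. Lengths are in m, angles in degrees, forces in N, time in s.
With the tool pointing down it reaches from about 0.325 to 0.875 m from the base axis. Payload 4.4 kg.
Tool frame: the origin (TCP) lies on the centre line of the jaws, within the pads' length; the fingertips stand 8 mm ahead of it and the grasp point (between the pads) lies 11 mm behind it; z points along the fingers, y is the line along which they close (so a half turn about z gives the same grasp; the last joint's range is limited). The gripper opens to 85 mm and grips with 20 to 120 N. Pads are 22 mm wide; open, the fingers measure 114 mm over their backs; the gripper's body (76 mm by 85 mm) begins 54 mm behind the grasp point. The pads swing forward as they close: fully open they stand 13 mm farther back than shut.
Start: joints at [59.96, 11.837, 88.321, -0, 79.842, -8.623], TCP at [0.21, 0.535, 0.239] pointing down, gripper open.
Joint ranges: [-156.59, 156.59], [-49.26, 127.26], [12.9, 141.05], [-63.56, 243.56], [4.71, 150.69], [-161.64, 161.64]. Speed limits (degrees/s): [159.86, 159.86, 180, 180, 180, 180].

### API

Orientations are given as [roll, pitch, yaw] about the fixed x, y, z axes, in that order (R = Rz(yaw) Ry(pitch) Rx(roll)).
In Python, from workcell import bot gives the robot as it stands. Calls block until the motion is done:
- bot.movep(position, orientation): joint-space move of the TCP to a pose.
- bot.line_to(position, frame=None, max_speed=0.15): straight line of the TCP; frame=None keeps the orientation; max_speed is the mean speed in m/s.
- bot.move_joints(angles): joint-space move.
- bot.grip(opening, effort=None): finger opening in m; effort is the grip in N (None keeps the last); returns when the fingers have stopped.
- bot.dwell(seconds).
- bot.ik(position, orientation): joint angles nearest the present ones, or None.
- bot.read_state(): the state.
- bot.camera(name): name is "scene" or "side" or "wrist"; returns a dict with "color" (384x512x3 uint8, red, green, blue), "K" (3x3 intrinsics, pixels), "k1" (the pictures are not rectified: a ray, as slopes to the right and down, at radius r is drawn at 1 + k1 r^2 times it, then the intrinsics apply), "rvec" (rotation vector, rad) and "tvec" (3), from world to camera coordinates, as OpenCV has them; the wrist camera has in their place "mount" (4x4, takes a point from camera to tool coordinates, whose origin is the TCP and whose axes are the flange's). Camera axes: x right, y down, z forward; pixel columns grow to the right and rows downward; lengths in m; the calibration is good to about 2 mm. A picture is of the moment at which its call begins: read the wrist's pose just before it. There is no depth.
A pose or a line that the arm cannot do raises bot.IKError and nothing moves.
- bot.hand_in(): hands the job in; it is judged then, once.
The state is a dict: "t": time; "joint_positions": joint angles; "joint_velocities": joint speeds; "joint_efforts": joint torques, N m; "tcp_pos": TCP position; "eef_rot": TCP orientation; "ft_force": force on the tool from outside, world axes, zero at the start; "moment": the same for the moment, N m; "grip_width": finger opening in m; "grasp_force": force on a finger pad.
Only numpy, scipy, OpenCV 4.12 (cv2) and the standard library are available. Lean on these libraries where they do the work, as an engineer would, in place of code of your own. Each camera call takes 0.05 s, during which the arm holds its last target. There are 200 camera calls.

## Working session

There is one attempt and no reset: what is moved stays moved. The work goes in short steps, each a Python script; the robot and the scene stay as the last script left them, time stands still between calls to the robot, and variables do not carry over. Pictures are saved under pics/ and viewed, at most 10 in all, crops included, and the job is handed in when it is done.

```bash
mkdir -p pics; ls; python3 - <<'E'
from workcell import bot
import cv2,pickle
d={}
for n in("scene","side","wrist"):
    c=bot.camera(n);d[n]=c
    cv2.imwrite(f"pics/{n}0.png",c["color"][:,:,::-1])
    print(n,{k:v for k,v in c.items() if k!="color"})
pickle.dump(d,open("d0.pkl","wb"))
print(bot.read_state())
E
```

```text
pics
scene {'K': array([[492.73191755,   0.        , 260.20279519],
       [  0.        , 492.73191755, 198.9708403 ],
       [  0.        ,   0.        ,   1.        ]]), 'k1': 0.010411024156255694, 'rvec': array([ 2.15725774, -0.70662222,  0.31227571]), 'tvec': array([-0.43965177,  0.30717434,  1.45994808])}
side {'K': array([[474.53608069,   0.        , 256.30285027],
       [  0.        , 474.53608069, 187.56529928],
       [  0.        ,   0.        ,   1.        ]]), 'k1': -0.20084699901911365, 'rvec': array([ 0.15568001, -2.64030661,  1.57984922]), 'tvec': array([0.54218768, 0.12659281, 1.42090601])}
wrist {'K': array([[329.95462783,   0.        , 257.63851976],
       [  0.        , 329.95462783, 191.64714861],
       [  0.        ,   0.        ,   1.        ]]), 'k1': -0.04003579636437139, 'mount': array([[ 1.67346188e-04, -9.65898843e-01, -2.58919673e-01,
         6.38871678e-02],
       [ 9.99999978e-01,  1.29354723e-04,  1.63767421e-04,
        -8.14309844e-04],
       [-1.24690280e-04, -2.58919695e-01,  9.65898844e-01,
        -1.34513023e-01],
       [ 0.00000000e+00,  0.00000000e+00,  0.00000000e+00,
         1.00000000e+00]])}
{'t': 0.15, 'joint_positions': array([ 5.99606472e+01,  1.18739786e+01,  8.83878517e+01, -2.86777213e-04,
        7.98423942e+01, -8.62340474e+00]), 'joint_velocities': array([ 0.00856763, -0.06721712, -0.19958003,  0.05470446,  0.01497493,
       -0.02273256]), 'joint_efforts': array([ 9.82574275e-04, -3.83510470e+01, -2.92037988e+01, -3.44111968e-04,
        6.60110803e-03,  3.58620287e-05]), 'tcp_pos': array([0.20966987, 0.53477567, 0.23836779]), 'eef_rot': array([-1.79896911e+02, -1.53483291e-02,  1.58584089e+02]), 'ft_force': array([ 1.21830164, -0.34962497, -0.58881966]), 'moment': array([-0.04181411,  0.04080135,  0.01848272]), 'grasp_force': 0.0, 'grip_width': 0.08528111216607157}
```

View pics/scene0.png

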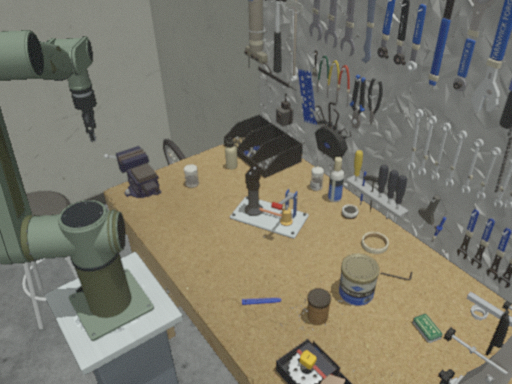

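View pics/side0.png

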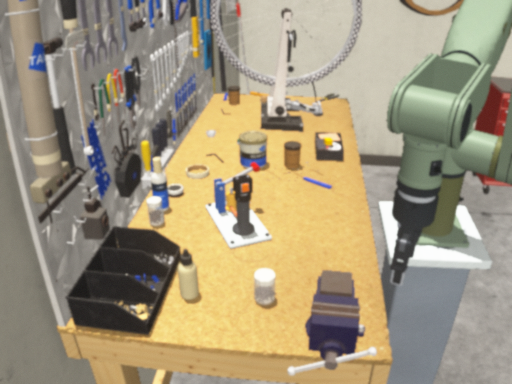

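The scene view shows the jig at about (270,215), with the post head near (252,172) and the red handle near (272,206). In the side view the head is near (244,185), its orange button near (240,187), and the red handle near (255,167). The bystanders stand well clear. Next I'll triangulate these rough points.

```bash
cat > h.py <<'E'
import numpy as np, cv2
from scipy.spatial.transform import Rotation as R
def cam(c,st=None):
    if 'rvec' in c:
        Rm=cv2.Rodrigues(c['rvec'])[0]; return Rm.T,-Rm.T@c['tvec']
    Rt=R.from_euler('xyz',st['eef_rot'],degrees=True).as_matrix(); M=c['mount']
    return Rt@M[:3,:3], st['tcp_pos']+Rt@M[:3,3]
def ray(c,uv,st=None):
    Rm,o=cam(c,st)
    p=cv2.undistortPoints(np.array([[uv]],float),c['K'],np.array([c['k1'],0,0,0.]))[0,0]
    d=Rm@[p[0],p[1],1]; return o,d/np.linalg.norm(d)
def tri(rays):
    A=sum(np.eye(3)-np.outer(d,d) for o,d in rays); b=sum((np.eye(3)-np.outer(d,d))@o for o,d in rays)
    x=np.linalg.solve(A,b)
    return x,[np.linalg.norm((np.eye(3)-np.outer(d,d))@(x-o)) for o,d in rays]
def onz(r,z): o,d=r; return o+d*(z-o[2])/d[2]
def proj(c,X,st=None):
    Rm,o=cam(c,st); p=Rm.T@(np.asarray(X)-o); s=p[:2]/p[2]; s=s*(1+c['k1']*s@s)
    return c['K'][:2,:2]@s+c['K'][:2,2]
def blobs(img,lo,hi,roi,amin=4):
    h=cv2.cvtColor(img,cv2.COLOR_RGB2HSV); m=cv2.inRange(h,lo,hi)
    k=np.zeros_like(m); x0,y0,x1,y1=roi; k[y0:y1,x0:x1]=m[y0:y1,x0:x1]
    n,_,s,ce=cv2.connectedComponentsWithStats(k)
    return [(s[i,4],s[i,:4].tolist(),ce[i].round(1)) for i in range(1,n) if s[i,4]>=amin],k
E
python3 - <<'E'
from h import *
import pickle
d=pickle.load(open('d0.pkl','rb'))
for n,roi in(("scene",(225,155,315,240)),("side",(195,155,280,250))):
    im=d[n]['color']
    for nm,lo,hi in(("red",(0,170,90),(5,255,255)),("red2",(172,150,90),(180,255,255)),("orange",(6,200,150),(15,255,255)),("blue",(105,120,60),(125,255,255)),("white",(0,0,185),(180,60,255)),("black",(0,0,0),(180,255,55))):
        print(n,nm,blobs(im,lo,hi,roi,6)[0])
    x0,y0,x1,y1=roi
    cv2.imwrite(f"pics/{n}c.png",cv2.resize(im[y0:y1,x0:x1,::-1],None,fx=6,fy=6,interpolation=cv2.INTER_CUBIC))
a,b=d['scene'],d['side']
print(tri([ray(a,(253,172)),ray(b,(243,184))]), tri([ray(a,(264,205)),ray(b,(255,167))]))
E
python3 -c "
import cv2,numpy as np
a=cv2.imread('pics/scenec.png');b=cv2.imread('pics/sidec.png')
print(a.shape,b.shape)
a=cv2.resize(a,(400,378));b=cv2.resize(b,(338,378));cv2.imwrite('pics/both.png',np.hstack([a,b]))"
```

```text
scene red [(np.int32(18), [273, 203, 8, 6], array([275.8, 205.5]))]
scene red2 []
scene orange []
scene blue []
scene white [(np.int32(7), [313, 168, 2, 4], array([313.6, 169.3])), (np.int32(390), [234, 199, 45, 30], array([256.3, 218.4])), (np.int32(89), [260, 201, 20, 13], array([268.2, 206.7])), (np.int32(287), [276, 212, 31, 24], array([292.3, 225. ]))]
scene black [(np.int32(57), [239, 155, 17, 13], array([247.1, 160.3])), (np.int32(84), [253, 155, 20, 7], array([260.3, 157.3])), (np.int32(303), [267, 155, 34, 19], array([283.3, 162. ])), (np.int32(146), [246, 167, 19, 23], array([253.8, 177.2])), (np.int32(7), [254, 186, 4, 4], array([254.9, 187.9]))]
side red [(np.int32(32), [252, 164, 8, 7], array([255.1, 167.2]))]
side red2 [(np.int32(12), [251, 163, 8, 4], array([254.6, 164.2]))]
side orange [(np.int32(27), [243, 185, 5, 6], array([244.9, 187.7]))]
side blue [(np.int32(115), [242, 158, 23, 8], array([252.7, 160.9])), (np.int32(172), [216, 184, 8, 28], array([219.7, 198.2]))]
side white [(np.int32(54), [235, 167, 17, 10], array([244.4, 171.2])), (np.int32(8), [195, 175, 5, 2], array([196.8, 175.4])), (np.int32(34), [222, 177, 11, 7], array([227.4, 180.2])), (np.int32(6), [216, 178, 6, 2], array([218.5, 178.2])), (np.int32(1159), [205, 202, 67, 46], array([236.8, 227.3]))]
side black []
(array([0.57634179, 0.08993517, 0.16942659]), [np.float64(0.004462820619642156), np.float64(0.004462820619642326)]) (array([ 0.54224639, -0.04524104,  0.14741194]), [np.float64(0.01531524871958522), np.float64(0.015315248719585077)])
(510, 540, 3) (570, 510, 3)
```

View pics/both.png

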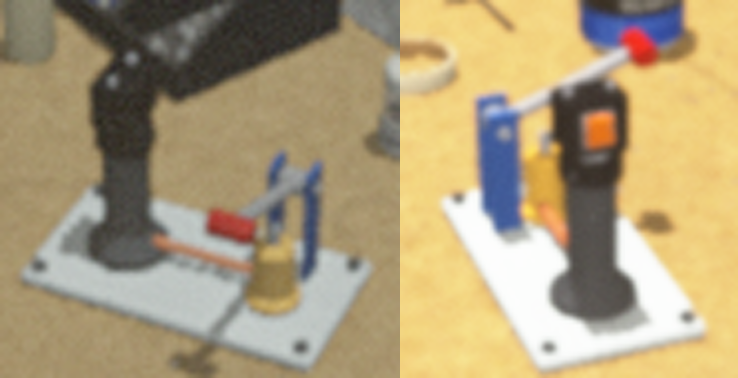

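The crops show the plate corners, the handle centre at about (277,205.4) in scene and (255.1,166.5) in side, the head, and the orange button at (244.9,187.7) in side. I'll compute a rough jig frame from these, then refine it with the wrist camera.

```bash
python3 - <<'E'
from h import *
import pickle
d=pickle.load(open('d0.pkl','rb')); a,b=d['scene'],d['side']
print("handle",tri([ray(a,(277,205.4)),ray(b,(255.1,166.5))]))
sc=lambda u,v:onz(ray(a,(225+u*90/400,155+v*85/378)),.012)
sd=lambda u,v:onz(ray(b,(195+(u-400)*85/338,155+v*95/378)),.012)
S=[sc(22,272),sc(371,265),sc(288,366),sc(95,188)]; D=[sd(530,366),sd(705,328),sd(441,203)]
print(np.round(S,3)); print(np.round(D,3))
for p,q in((S[0],S[2]),(S[0],S[3]),(S[1],S[2]),(D[0],D[1]),(D[0],D[2])):
    e=q-p; print(np.linalg.norm(e).round(3),np.degrees(np.arctan2(e[1],e[0])).round(1))
E
```

```text
handle (array([ 0.55836569, -0.07347223,  0.14373149]), [np.float64(5.85946243824317e-05), np.float64(5.8594624382378566e-05)])
[[ 0.486  0.105  0.012]
 [ 0.712 -0.055  0.012]
 [ 0.588 -0.106  0.012]
 [ 0.593  0.158  0.012]]
[[ 0.605  0.178  0.012]
 [ 0.487  0.116  0.012]
 [ 0.715 -0.036  0.012]]
0.234 -64.4
0.119 26.3
0.135 -157.6
0.133 -152.3
0.241 -62.9
```

The handle triangulates to z = 0.1437 (expected 0.143), and the yaw is about 26°. I'll take two wrist views from above, and check the bystander positions.

```bash
python3 - <<'E'
from h import *
from workcell import bot
import pickle
d=pickle.load(open('d0.pkl','rb')); a,b=d['scene'],d['side']
for n,pa,pb in(("grease",(359,297),(253,167)),("kraft",(317,320),(292,168)),("jar",(192,186),(264,303)),("bottle",(232,167),(190,298))):
    print(n,onz(ray(a,pa),0.0).round(3),onz(ray(b,pb),0.0).round(3))
V=[]
for p in((.58,.082,.31),(.56,-.06,.31)):
    print(bot.ik(p,[180,0,26]))
    bot.movep(p,[180,0,26]); bot.dwell(.3)
    st=bot.read_state(); c=bot.camera('wrist'); V.append((st,c))
    cv2.imwrite(f"pics/w{len(V)}.png",c['color'][:,:,::-1])
pickle.dump(V,open('w.pkl','wb'))
print(bot.read_state()['t'])
cv2.imwrite("pics/w12.png",cv2.resize(np.hstack([v[1]['color'][:,:,::-1] for v in V]),(800,300)))
E
```

```text
grease [ 0.6  -0.42  0.  ] [ 0.602 -0.365  0.   ]
kraft [ 0.446 -0.409  0.   ] [ 0.454 -0.374  0.   ]
jar [0.473 0.354 0.   ] [0.482 0.383 0.   ]
bottle [0.665 0.366 0.   ] [0.664 0.388 0.   ]
[-4.15116708e-01  1.05734691e+01  8.14838117e+01 -2.54444375e-14
  8.79427191e+01  6.35848833e+01]
[-1.49193737e+01  7.76624987e+00  8.47017929e+01 -2.54444375e-14
  8.75319573e+01  4.90806263e+01]
3.5917
```

View pics/w12.png

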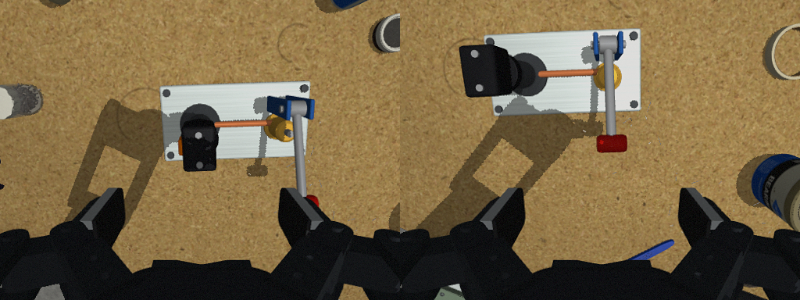

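The wrist views (shown at half width, side by side) have the head, with its two screws, at about (200,145) in the left view and (485,70) in the right. The red bar is at (612,143) in the right view. Plate bolts are near (169,92), (305,88) and (169,155) on the left, and (490,41), (634,36) and (634,105) on the right. Next come precise positions from blobs.

```bash
python3 - <<'E'
from h import *
import pickle
V=pickle.load(open('w.pkl','rb')); k=1.28
def bl(i,u,v,r,lo,hi,amin=4):
    u=int(u*k)-(512 if i else 0); v=int(v*k)
    return blobs(V[i][1]['color'],lo,hi,(max(u-r,0),max(v-r,0),u+r,v+r),amin)[0]
for i,u,v in((0,169,92),(0,305,88),(0,169,155),(1,490,41),(1,634,36),(1,634,105)):
    b=max(bl(i,u,v,8,(0,0,0),(180,255,95)),key=lambda t:t[0],default=None)
    if b: print(i,(u,v),b,onz(ray(V[i][1],b[2],V[i][0]),.014).round(4))
for i,u,v in((0,200,140),(1,480,70)):
    print("screws",i,bl(i,u,v,36,(0,0,70),(180,90,255),4))
print("orange",bl(0,181,145,15,(3,150,60),(18,255,255)))
print("red",bl(1,612,143,30,(0,150,50),(6,255,255)),bl(1,612,143,30,(170,150,50),(180,255,255)))
print("red0",bl(0,312,202,20,(0,150,50),(6,255,255)))
big=[cv2.resize(V[0][1]['color'][140:230,190:400,::-1],None,fx=3.7,fy=3.3),cv2.resize(V[1][1]['color'][40:130,60:270,::-1],None,fx=3.7,fy=3.3)]
cv2.imwrite("pics/z.png",np.vstack(big))
E
```

```text
0 (169, 92) (np.int32(72), [208, 115, 10, 9], array([212.7, 119. ])) [0.5975 0.1532 0.014 ]
0 (305, 88) (np.int32(82), [384, 108, 11, 10], array([389. , 112.8])) [ 0.7041 -0.0458  0.014 ]
0 (169, 155) (np.int32(65), [214, 194, 9, 10], array([218.1, 198.2])) [0.5046 0.1035 0.014 ]
1 (490, 41) (np.int32(120), [107, 49, 16, 11], array([114.5,  54.7])) [0.596  0.1533 0.014 ]
1 (634, 36) (np.int32(86), [294, 41, 10, 10], array([298.5,  45.5])) [ 0.704  -0.0456  0.014 ]
1 (634, 105) (np.int32(70), [295, 129, 10, 9], array([299.1, 133.1])) [ 0.6107 -0.0956  0.014 ]
screws 0 [(np.int32(665), [220, 143, 15, 63], array([225.1, 172.8])), (np.int32(158), [277, 143, 15, 13], array([285.1, 148.3])), (np.int32(558), [276, 163, 16, 41], array([284.6, 184.1])), (np.int32(64), [250, 169, 9, 9], array([253.8, 173. ])), (np.int32(47), [252, 208, 8, 7], array([255.2, 211. ]))]
screws 1 [(np.int32(12), [107, 53, 4, 4], array([108.8,  54.5])), (np.int32(11), [113, 53, 6, 3], array([116.1,  53.9])), (np.int32(145), [120, 53, 18, 13], array([130.,  57.])), (np.int32(80), [91, 64, 10, 10], array([95.1, 68.3])), (np.int32(73), [97, 108, 9, 9], array([101., 112.])), (np.int32(57), [117, 121, 21, 4], array([128.4, 123.1]))]
orange [(np.int32(94), [228, 175, 6, 24], array([230.6, 187.6]))]
red [(np.int32(730), [252, 172, 39, 23], array([270.7, 183.6]))] [(np.int32(4), [253, 177, 3, 2], array([253.8, 177.5])), (np.int32(7), [278, 191, 5, 3], array([279.6, 192. ]))]
red0 [(np.int32(103), [392, 250, 16, 15], array([401. , 255.1]))]
```

View pics/z.png

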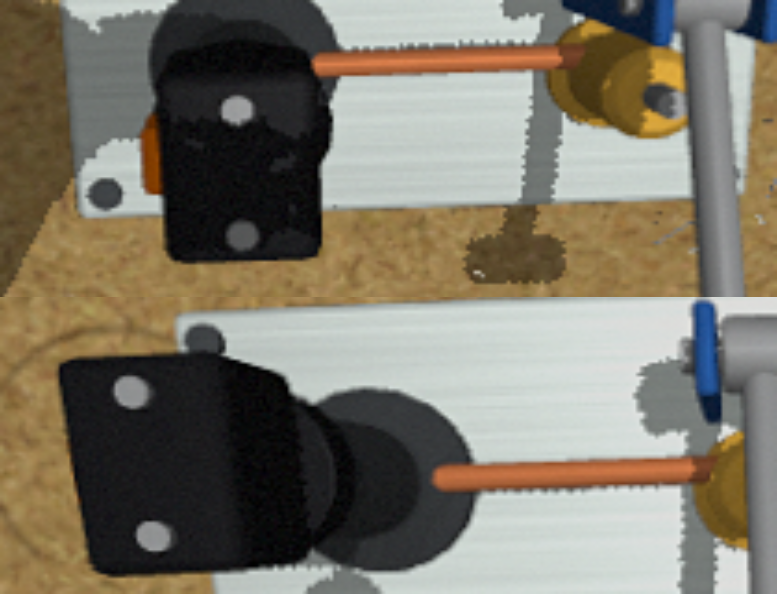

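```bash
python3 - <<'E'
from h import *
import pickle
V=pickle.load(open('w.pkl','rb'));d=pickle.load(open('d0.pkl','rb'))
r=lambda i,p:ray(V[i][1],p,V[i][0])
s1=tri([r(0,(253.8,173)),r(1,(95.1,68.3))]);s2=tri([r(0,(255.2,211)),r(1,(101,112))])
print(s1,s2,(s1[0]+s2[0])/2)
e=s1[0]-s2[0];print(np.linalg.norm(e),np.degrees(np.arctan2(e[1],e[0])))
print("red",tri([r(1,(270.7,183.6)),ray(d['scene'],(277,205.4)),ray(d['side'],(255.1,166.5))]),onz(r(1,(270.7,183.6)),.145))
c=np.array([.6042,.0289]);y=np.radians(28.15);M=np.array([[np.cos(y),-np.sin(y)],[np.sin(y),np.cos(y)]])
print("pred head",c+M@[0,.06],"handle",c+M@[.03-.125*np.cos(.35),-.07],"hinge",c+M@[.03,-.07])
E
```

```text
(array([0.59009878, 0.08914113, 0.18663221]), [np.float64(5.722994426368273e-06), np.float64(5.722994426258278e-06)]) (array([0.56191147, 0.07421546, 0.18661714]), [np.float64(6.543564154667069e-05), np.float64(6.54356415466649e-05)]) [0.57600512 0.0816783  0.18662468]
0.031895146790978504 27.901985561923933
red (array([ 0.55898095, -0.07388838,  0.14347605]), [np.float64(0.0011822388998381178), np.float64(0.0007971150294497261), np.float64(0.0005142460804000139)]) [ 0.56038938 -0.07411027  0.145     ]
pred head [0.57589311 0.08180293] handle [ 0.56014374 -0.07406397] hinge [ 0.66367617 -0.01866664]
```

All measurements agree: screw tops at 0.1866 (expected 0.187), handle at 0.1435, and yaw 28°. Next is the lever stroke, gripping the bar by its ends so it can turn in the pads.

```bash
cat >> h.py <<'E'
YAW=28.0; O=[180,0,YAW]; cy,sy=np.cos(np.radians(YAW)),np.sin(np.radians(YAW))
HX=np.array([.66367,-.01867]); HEAD=np.array([.57595,.08175])
def lev(q):  # TCP for lever angle q, grasp point on the bar
    a=.35-q; L=.125*np.cos(a)
    return [HX[0]-L*cy,HX[1]-L*sy,.100+.125*np.sin(a)-.011]
E
python3 - <<'E'
from h import *
from workcell import bot
def rep(s):
    t=bot.read_state(); print(s,round(t['t'],1),t['tcp_pos'].round(4),t['ft_force'].round(1),round(t['grip_width'],4),round(t['grasp_force'],1))
p=lev(0); print(p)
bot.movep([p[0],p[1],.22],O); bot.grip(.07,20); bot.line_to(p,max_speed=.08); bot.dwell(.2); rep("at")
bot.grip(.0,60); bot.dwell(.2); rep("grip")
if .03<bot.read_state()['grip_width']<.042:
    for q in np.linspace(0,.6,7)[1:]: bot.line_to(lev(q),max_speed=.06); 
    rep("bottom"); bot.line_to(lev(.615),max_speed=.03); bot.dwell(.3); rep("stop")
    c=bot.camera('side'); cv2.imwrite("pics/bot.png",c['color'][:,:,::-1]); cv2.imwrite("pics/botc.png",cv2.resize(c['color'][140:250,190:300,::-1],None,fx=5,fy=5))
E
```

```text
[np.float64(0.5599928905492558), np.float64(-0.0737960969423601), np.float64(0.13186222593193142)]
at 5.8 [ 0.5604 -0.0739  0.1325] [0.2 0.4 0.1] 0.07 0.0
grip 6.4 [ 0.5594 -0.0727  0.1324] [-3.4  3.6  5.7] 0.0346 59.2
bottom 8.6 [ 0.5556 -0.0748  0.0591] [-8.7  3.2 11.9] 0.0348 63.9
stop 9.1 [ 0.5559 -0.0746  0.0575] [-8.  2. 12.] 0.0345 64.0
```

```bash
python3 - <<'E'
from h import *
from workcell import bot
for q in(.64,.67):
    bot.line_to(lev(q),max_speed=.03); bot.dwell(.2); t=bot.read_state(); print(t['tcp_pos'].round(4),t['ft_force'].round(1))
    if t['ft_force'][2]>20: break
c=bot.camera('side'); cv2.imwrite("pics/botc.png",cv2.resize(c['color'][140:250,190:300,::-1],None,fx=5,fy=5))
E
```

```text
[ 0.5563 -0.0744  0.0558] [-12.1   3.7  21.5]
```

View pics/botc.png

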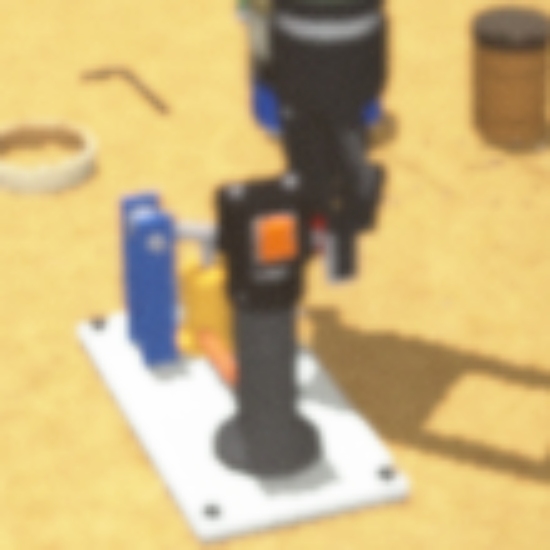

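The force jump to 21 N confirms the bottom stop, and the side crop shows the lever lowered, with the red bar at about (320,225) between the fingers. Now I'll ease it back up and press gently against the top stop.

```bash
python3 - <<'E'
from h import *
from workcell import bot
def rep(s):
    t=bot.read_state(); print(s,round(t['t'],1),t['tcp_pos'].round(4),t['ft_force'].round(1),round(t['grip_width'],4),round(t['grasp_force'],1))
for q in np.linspace(.6,0,7): bot.line_to(lev(q),max_speed=.05)
rep("up")
for q in(-.02,-.04):
    bot.line_to(lev(q),max_speed=.02); bot.dwell(.2); rep(q)
    if bot.read_state()['ft_force'][2]<-3: break
c=bot.camera('side'); cv2.imwrite("pics/upc.png",cv2.resize(c['color'][140:250,190:300,::-1],None,fx=5,fy=5))
E
```

```text
up 12.3 [ 0.5596 -0.0725  0.13  ] [ 4.7  3.7 -8.4] 0.0343 66.5
-0.02 12.8 [ 0.5596 -0.0724  0.1302] [  7.6   1.2 -16.8] 0.0348 65.6
```

View pics/upc.png

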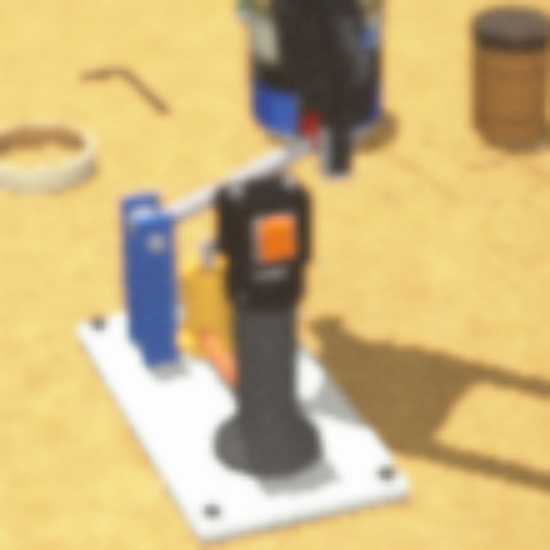

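The lever is back at rest: the side crop shows it raised, with the red bar near (310,128), and the tool is pressing up on its stop. Now I'll release it and grip the head.

```bash
python3 - <<'E'
from h import *
from workcell import bot
def rep(s):
    t=bot.read_state(); print(s,round(t['t'],1),t['tcp_pos'].round(4),t['ft_force'].round(1),round(t['grip_width'],4),round(t['grasp_force'],1)); return t
bot.grip(.07,20); p=bot.read_state()['tcp_pos']; bot.line_to([p[0],p[1],.25],O if 0 else None,max_speed=.1)
bot.movep([*HEAD,.25],O); bot.line_to([*HEAD,.151],max_speed=.08); bot.dwell(.2); rep("at")
bot.grip(0.0,70); bot.dwell(.3); t=rep("grip")
if t['grip_width']<.0385 and t['grip_width']>.03:
    x,y,z=*HEAD,.151
    for dz in(.03,.06,.09,.1): bot.line_to([x,y,z+dz],max_speed=.05); rep(dz)
    for dz in(.103,.106):
        bot.line_to([x,y,z+dz],max_speed=.02); bot.dwell(.3)
        if rep(dz)['ft_force'][2]<-25: break
for n in("side","scene"): cv2.imwrite(f"pics/{n}e.png",bot.camera(n)['color'][140:250,190:300,::-1])
cv2.imwrite("pics/e.png",np.hstack([cv2.resize(cv2.imread(f"pics/{n}e.png"),(400,400)) for n in("side","scene")]))
E
```

```text
at 16.8 [0.5763 0.0818 0.1515] [-0.3 -0.4  0.6] 0.0701 0.0
grip 17.5 [0.5753 0.0833 0.1516] [-4.   4.1  4.1] 0.0353 69.8
0.03 18.3 [0.5753 0.0833 0.1794] [ 0.7  4.7 -5.2] 0.0352 70.9
0.06 19.0 [0.5753 0.0833 0.2091] [ 0.7  5.2 -6.5] 0.0354 71.1
0.09 19.8 [0.5753 0.0833 0.2387] [ 0.8  5.5 -7.3] 0.0354 71.2
0.1 20.1 [0.5753 0.0833 0.2487] [ 1.5  5.8 -6.2] 0.0355 71.6
0.103 20.7 [0.5753 0.0833 0.2511] [ 2.   6.3 -9.1] 0.0351 71.0
0.106 21.3 [0.5752 0.0833 0.2518] [  5.7   6.  -16.5] 0.0353 74.9
```

View pics/e.png

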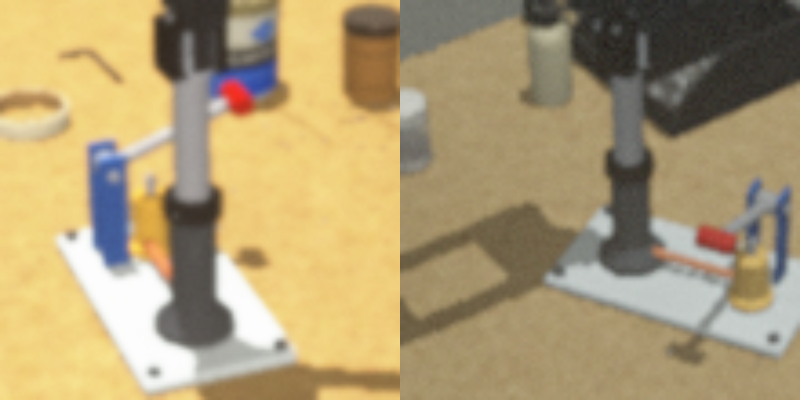

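The inner tube is fully out. The head rose 100.2 mm, the force climbed to 16.5 N at the stop, and the lever is at rest with the red bar near (235,95) in the left crop. Handing in.

```bash
python3 -c "
from workcell import bot
print(bot.hand_in())"
```

```text
the job is handed in; nothing more can be done
None
```

I pulled the lever to its bottom stop and eased it back to rest, then raised the head 100 mm to the second stop with the button squeezed and handed in still holding it there, about 21 s in and with the bystanders never approached; the hand-in returned no verdict.

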